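# Close up a pool-table rail

## Robot

A 7-joint arm with a two-finger parallel gripper is mounted at the origin on the work surface. World frame = base frame: x ahead of the robot, y to its left, z up, the work surface at z = 0. Lengths are in mm, angles in rad, forces in N, time in s.
With the tool pointing down it reaches from about 400 to 875 mm from the base axis. Payload 4.4 kg.
Tool frame: the origin (TCP) lies at the very end of the fingers, on their centre line; the grasp point (between the pads) lies 19 mm behind it; z points along the fingers, y is the line along which they close (so a half turn about z gives the same grasp; the last joint's range is limited). The gripper opens to 85 mm and grips with 20 to 120 N. Pads are 22 mm wide; open, the fingers measure 114 mm over their backs; the gripper's body (76 mm by 85 mm) begins 54 mm behind the grasp point. The pads swing forward as they close: fully open they stand 13 mm farther back than shut.
Start: joints at [-1.196, 0.628, 0.038, 1.517, -0.027, 0.996, -0.02], TCP at [277.309, 587.893, 191.813] pointing down, gripper open.
Joint ranges: [-3.06, 3.06], [-0.37, 2.12], [-1.25, 1.32], [0.18, 2.47], [-1.1, 4.24], [0.23, 1.98], [-2.94, 2.94]. Speed limits (rad/s): [2.57, 2.57, 3.14, 3.14, 3.14, 3.14, 3.14].

## Interface

Orientations are given as [roll, pitch, yaw] about the fixed x, y, z axes, in that order (R = Rz(yaw) Ry(pitch) Rx(roll)).
In Python, from cell import sensors, get_image, camera_params, order gives the robot as it stands.
- The arm moves only by the shell command python3 -m inch 'ROWS' [OPENING]. ROWS is JSON, a list that holds one entry, the list of rows, each a list of 4 numbers: the shift along the tool's x, y, z in cm, then the turn about the tool's z in degrees. A call has 1 to 8 rows; each row is the pose to reach, as a shift and turn from the pose commanded when the call began, along the tool's axes at that moment; what a row does not reach only later rows make up. A row lasts 1/12 s, in which the tool goes at most 41.7 mm and 7.16 degrees, less where a joint would pass 70% of its speed; a pose out of reach is approached as far as the arm can. A call with a gripper value outside its range is refused whole. OPENING is the finger opening in cm, from 0 to 8.54, set as the call begins (- or left out, the last holds). The fingers move at their own pace and stop on an object; the grip force is fixed at half the most. Time passes only in rows, so rows that repeat a pose let the fingers close. It gives the time, the measured TCP pose, the force, the opening and the grip force at its end, in the units of the state.
- sensors.read_state(): the state, without advancing time (a new reading comes with each control period).
- get_image(name): name is "scene" or "top" or "wrist"; returns the picture (400x640x3 uint8, blue, green, red); there is no depth.
- camera_params(name): a dict with "mtx" (3x3 intrinsics, pixels), "rvec" (rotation vector, rad) and "tvec" (3), from world to camera coordinates, as OpenCV has them. Camera axes: x right, y down, z forward; pixel columns grow to the right and rows downward; lengths in mm; the calibration is good to about 2 mm. A picture is of the moment at which its call begins: read the wrist's pose just before it. camera_params takes no time and is no camera call; for the wrist camera it gives the pose at the moment of the call.
- order.finish_job(): hands the job in; it is judged then, once.
The state is a dict: "clock": time; "qpos": joint angles; "qd": joint speeds; "tau": joint torques, N m; "eef_pos": TCP position; "tool_rot": TCP orientation; "force": force on the tool from outside, world axes, zero at the start; "torque": the same for the moment, N m; "width": finger opening in mm; "gripper_force": force on a finger pad.
Only numpy, scipy, OpenCV 4.12 (cv2) and the standard library are available. Lean on these libraries where they do the work, as an engineer would, in place of code of your own. Each camera call takes 0.05 s, during which the arm holds its last target. There are 200 camera calls.

## Task

The brush has been left in the gap on the pool-table rail: first put it in the open, undivided tray. Then close the gap: slide the loose black rail cap up against the metal corner casting so that the two butt end to end, with the cap lying flat and its long side tight against the cushion strip behind it. Leave the wrench and the tape roll where they lie.

Things in the scene. Friction and masses are not known exactly. Their poses are not given: they have to be found in the camera images.
- corner_seat (a point): Fixed point on the rail: the inner corner where the cap belongs, at ledge height (40 mm above the table), z up. The cushion strip's upright face is the plane x=0 of this frame, the casting's flat end face the plane y=0 (casting on the +y side). In place, the cap fills x from -50 to 0 and y from -160 to 0 mm.
- rail: Fixed rail, axes as corner_seat: plywood ledge 40 mm high, reaching 100 mm to -x of the corner and 410 mm to its -y. Teal cushion strip, 52 mm deep, beyond the ledge: stands 12 mm above it, whole length. Aluminium corner casting screwed on at +y: 100 by 100 mm, 36 mm above the ledge. Origin on the table, 50 mm to -x and 110 mm to -y of the corner.
- cap_center (a point): Centre (half-way up, 18 mm above its underside) of the loose rail cap: plain black bar with two small white dots on top, 50 mm (own x) by 160 mm (own y) by 36 mm high, 0.45 kg nominal, the same either way round. It starts flat on the ledge, clear of the cushion strip, a little askew, 145 to 185 mm from the casting on its -y side.
- brush_center (a point): Centre (26 mm above its underside) of the loose table brush: 100 mm (own x) by 32 mm (own y) by 52 mm high, bristles (26 mm wide, 30 mm high, stiff) down and a wooden back 22 mm high on top; 0.12 kg. It starts standing on the ledge in the gap between cap and casting, lying about across the rail.
- tray_in (a point): Centre of the inner floor (5 mm above the table) of the open, undivided grey tray, fixed to the table; outside 130 mm (own x) by 200 mm (own y) by 32 mm high, walls 5 mm. It is on the left or right, nearer the robot than the rail.
- bin: Bystander, fixed: grey bin with three compartments of screws and nuts, 120 by 180 by 50 mm high; origin under its centre. It stands on the other side from the tray.
- wrench: Bystander: wrench 150 mm long, along its own x, lying on the table between tray and bin; origin under its middle.
- tape: Bystander: paper ring (tape roll) of 72 mm outer diameter, 22 mm high, lying on the casting; origin under its centre.
- cap: The rail cap itself; origin under its centre, axes as cap_center.
- brush: The brush itself; origin under its centre, axes as brush_center.

How it is judged:
By the outcome, as a careful person would: the job done as asked, in the order asked, and still so for the second after the job is handed in, with the robot touching nothing.
It also fails if it takes over 67 s, if anything falls off the work surface, if the arm or the gripper's body presses on something with over 40 N, if the wrist force passes 120 N, or if a joint passes its speed limit or range.

## Working session

There is one attempt and no reset: what is moved stays moved. The work goes in short steps, Python scripts to look and compute and a shell command to move; the robot and the scene stay as the last step left them, time stands still between calls to the robot, and variables do not carry over. Pictures are saved under pics/ and viewed, at most 10 in all, crops included, and the job is handed in when it is done.

```bash
ls; mkdir -p pics
python3 - <<'E'
from cell import sensors,get_image,camera_params
import cv2
s=sensors.read_state();print(s['clock'],s['eef_pos'],s['tool_rot'],s['width'])
for n in("scene","top"):
    im=get_image(n);cv2.imwrite(f"pics/{n}0.png",im);p=camera_params(n);print(n,p)
E
```

```text
pics
0.0 [276.979609   587.23718874 190.8741904 ] [-3.13965690e+00 -1.24328254e-05  2.70078749e+00] 85.61443101383722
scene {'mtx': array([[376.79677344,   0.        , 321.87414448],
       [  0.        , 376.79677344, 202.15582179],
       [  0.        ,   0.        ,   1.        ]]), 'rvec': array([ 0.92451027,  2.67578724, -0.83493702]), 'tvec': array([ 414.2937343 , -216.2163514 , 1094.77337886])}
top {'mtx': array([[442.09502425,   0.        , 325.37026034],
       [  0.        , 442.09502425, 203.34229304],
       [  0.        ,   0.        ,   1.        ]]), 'rvec': array([ 2.21502847, -2.15619905,  0.14848072]), 'tvec': array([ -25.63168782,  505.66330722, 1077.42806087])}
```

View pics/top0.png

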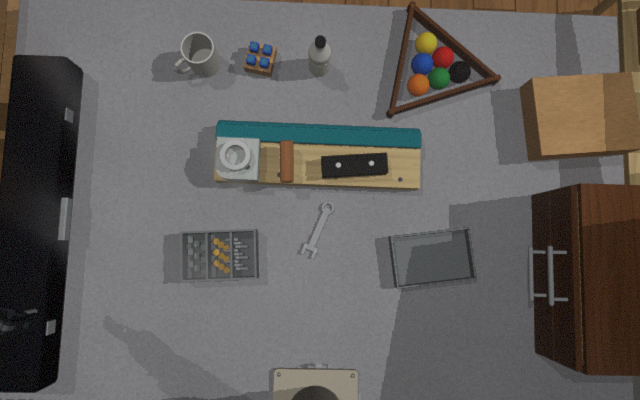

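View pics/scene0.png

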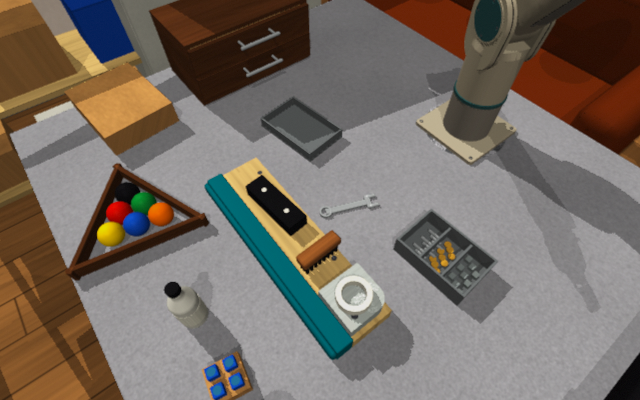

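The top view shows the brush at (287,161), the cap at (355,165) with dots at (338,165) and (372,163), the casting's end face near column 259, the tray at (432,257) on the right, and the wrench at (317,230). The scene view agrees.

```bash
cat > h.py <<'E'
import numpy as np,cv2
from cell import sensors,get_image,camera_params
def ray(px,z,p):
    R=cv2.Rodrigues(p['rvec'])[0];c=-R.T@np.ravel(p['tvec'])
    u=cv2.undistortPoints(np.float64(px).reshape(-1,1,2),p['mtx'],None).reshape(-1,2)
    d=np.c_[u,np.ones(len(u))]@R
    return c[:2]+d[:,:2]*((z-c[2])/d[:,2])[:,None]
def blob(m,n=1):
    c,_=cv2.findContours(m.astype(np.uint8),0,cv2.CHAIN_APPROX_NONE)
    return sorted(c,key=cv2.contourArea)[-n:][::-1]
def rect(c,z,p):
    w=ray(c.reshape(-1,2),z,p).astype(np.float32)
    q=cv2.boxPoints(cv2.minAreaRect(w));e=q[1]-q[0],q[2]-q[1]
    l=max(e,key=np.linalg.norm)
    return w,q.mean(0),[float(np.linalg.norm(x)) for x in e],np.degrees(np.arctan2(l[1],l[0]))
E
python3 - <<'E'
from h import *
im=cv2.imread('pics/top0.png');p=camera_params('top')
b,g,r=[im[...,i].astype(int) for i in range(3)]
roi=np.zeros(b.shape,bool);roi[115:200,205:430]=1
teal=roi&(g-r>40)&(b-r>40)
brush=roi&(r-b>50)&(r>g*1.5)
cap=roi&(r<60)&(g<60)&(b<60)
for n,m,z in(('teal',teal,52),('brush',brush,92),('cap',cap,76)):
    w,c,e,a=rect(blob(m)[0],z,p);print(n,c,e,a,m.sum())
# teal front edge: lowest teal row per column
cols=np.arange(300,412);rows=[np.where(teal[:,k])[0].max()+1 for k in cols]
w=ray(np.c_[cols,rows],46,p);print('teal front',np.polyfit(w[:,1],w[:,0],1), w[0],w[-1])
wh=(im.min(2)>140)&roi;wh[:,:300]=0
for c in blob(wh,3): print('dot',cv2.moments(c)['m10']/max(cv2.contourArea(c),1e-3),c.reshape(-1,2).mean(0),ray(c.reshape(-1,2).mean(0),76,p))
print('casting edge pts',ray([[259,140],[259,150],[259,178]],76,p))
hsv=cv2.cvtColor(im,cv2.COLOR_BGR2HSV)
gm=np.zeros(b.shape,bool);gm[215:300,375:490]=1
m=gm&(im.max(2)<105)
m=cv2.morphologyEx(m.astype(np.uint8),cv2.MORPH_CLOSE,np.ones((5,5)))
print('tray',rect(blob(m)[0],32,p)[1:])
cv2.imwrite('pics/z.png',cv2.resize(im[110:205,205:430],None,fx=3.5,fy=3.5,interpolation=cv2.INTER_CUBIC))
E
```

```text
teal [676.33014   9.18631] [46.73109436035156, 504.7930603027344] 89.58324 3557
brush [645.29626   87.315254] [0.0, 0.0] 0.0 14
cap [595.8807  -77.15833] [158.64768981933594, 52.97887420654297] -84.25756 1387
teal front [7.09189032e-03 6.53215550e+02] [652.6115801   55.33941696] [ 651.7828787 -221.8832161]
dot 338.0 [338.  164.5] [[595.82223314 -38.3667805 ]]
dot 371.1111111111111 [371.  162.6] [[ 603.02000311 -117.99417481]]
casting edge pts [[649.44172589 153.05629254]
 [625.00815375 152.07598648]
 [557.18766315 149.35494195]]
tray (array([ 381.3216 , -281.41736], dtype=float32), [287.90240478515625, 207.28009033203125], np.float32(-88.79509))
```

View pics/z.png

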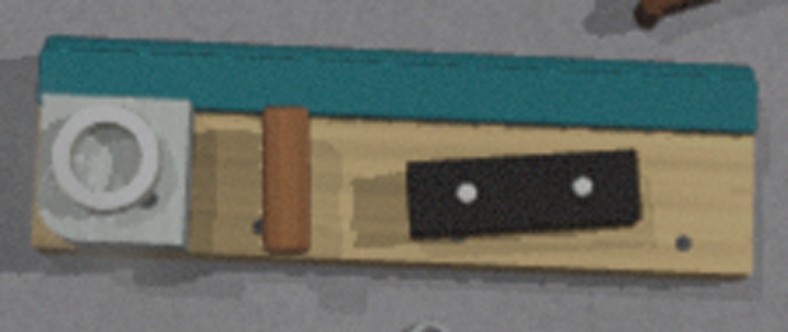

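Run:
```python
from h import *
p=camera_params('top')
f=lambda q:np.array(q)/3.5+[205,110]-0.36
b=ray(f([[264,107],[309,107],[307,251],[264,251]]),92,p);print('brush',b.round(1).tolist(),b.mean(0))
print('cast',ray(f([[192,103],[187,247]]),76,p))
t=ray([[389,237],[469,228],[474,277],[397,287]],32,p);print('tray',t.round(1).tolist(),t.mean(0))
print('wrench',ray([[327,205],[310,255]],5,p))
# tool axes
from scipy.spatial.transform import Rotation as R
s=sensors.read_state();M=R.from_euler('xyz',s['tool_rot']).as_matrix();print(M.round(3),s['eef_pos'])
```

```text
brush [[646.7, 101.4], [647.8, 71.0], [549.1, 69.1], [548.3, 97.9]] [597.97199387  84.86075643]
cast [[651.76382711 151.95913877]
 [551.80050988 151.34774506]]
tray [[426.4, -171.5], [454.0, -372.1], [333.3, -383.7], [304.7, -192.5]] [ 379.58285858 -279.93121135]
wrench [[504.18239975 -16.96550946]
 [376.88658576  22.6100249 ]]
[[-0.904  0.427 -0.001]
 [ 0.427  0.904 -0.002]
 [ 0.    -0.002 -1.   ]] [277.03503278 587.32395773 191.00292584]
```

```bash
python3 -m inch '[[[-3.2,-2,0,-3.2],[-6.3,-4,0,-6.4],[-9.5,-6,0,-9.6],[-12.6,-8,0,-12.8],[-15.8,-10,0,-16],[-19,-12,0,-19.2],[-22,-14,0,-22.4],[-25.2,-15.8,0,-25.5]]]' 6; python3 -c "
from h import *
s=sensors.read_state();print(s['clock'],s['eef_pos'],s['tool_rot'],s['force'])"
```

```text
clock: 0.77
eef_pos: [437.8, 335.5, 191.5]
tool_rot: [-3.141, -0.001, -3.134]
force: [0.1, -0.1, 0.8]
width: 59.9
gripper_force: 0.0
0.7667 [437.82805963 335.47585962 191.52249112] [-3.14087669e+00 -1.02977744e-03 -3.13435039e+00] [ 0.09712285 -0.06013991  0.80275246]
```

```bash
python3 -m inch '[[[-2.2,-3.4,0,0],[-4.5,-7,0,0],[-6.7,-10.5,0,0],[-9,-14,0,0],[-11.2,-17.5,0,0],[-13.4,-21,0,0],[-15,-24,0,0],[-16,-25,1,0]]]'; python3 -m inch '[[[0,0,1.5,0],[0,0,1.5,0]]]'
python3 - <<'E'
from h import *
s=sensors.read_state();print(s['clock'],s['eef_pos'],s['tool_rot'])
p=camera_params('wrist');im=get_image('wrist');cv2.imwrite('pics/w1.png',im);print(p)
np.save('w1.npy',np.r_[p['mtx'].ravel(),np.ravel(p['rvec']),np.ravel(p['tvec'])])
E
```

```text
clock: 1.43
eef_pos: [602.1, 80.5, 182.9]
tool_rot: [-3.138, 0.004, 3.138]
force: [0.1, -1.3, 0.6]
width: 60.1
gripper_force: 0.0
clock: 1.6
eef_pos: [597.0, 86.6, 163.6]
tool_rot: [-3.141, -0.006, -3.14]
force: [-1.1, 0.2, -0.8]
width: 59.9
gripper_force: 0.0
1.6 [596.96766413  86.6165281  163.63958352] [-3.14061773 -0.00576403 -3.13976258]
{'mtx': array([[319.98867849,   0.        , 318.6268155 ],
       [  0.        , 319.98867849, 202.43807381],
       [  0.        ,   0.        ,   1.        ]]), 'rvec': array([-2.04229631, -2.04563416, -0.33610147]), 'tvec': array([ -84.41716869, -596.61619274,  162.92355428])}
```

View pics/w1.png

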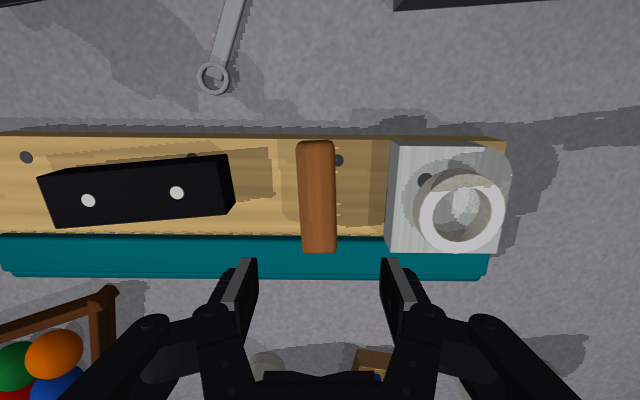

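The wrist view shows the brush back from (297,143) to (337,251) between the fingers, the cap dots at (88,200) and (177,192), and the casting with the tape on it at right.

Run:
```python
from h import *
v=np.load('w1.npy');p=dict(mtx=v[:9].reshape(3,3),rvec=v[9:12],tvec=v[12:])
b=ray([[297,143],[332,141],[337,251],[303,253]],90,p);print('brush',b.round(1).tolist(),b.mean(0))
print('dots',ray([[88,200],[177,192]],76,p))
im=cv2.imread('pics/w1.png');cv2.imwrite('pics/w1c.png',cv2.resize(im[125:290,370:420],None,fx=3.5,fy=3.5))
```

```text
brush [[549.5, 68.1], [547.9, 95.9], [644.9, 101.8], [647.0, 71.5]] [597.32119618  84.33939671]
dots [[ 602.16267828 -119.67180263]
 [ 594.58840482  -39.45010545]]
```

```bash
python3 -m inch '[[[0,-0.1,2.5,-2],[0,-0.1,5.5,-2],[0,-0.1,8,-2],[0,-0.1,10,-2],[0,-0.1,10.5,-2],[0,-0.1,10.5,-2]]]'; python3 -m inch '[[[0,0,0,0],[0,0,0,0],[0,0,0,0],[0,0,0,0],[0,0,0,0],[0,0,0,0]]]' 1
```

```text
clock: 2.15
eef_pos: [597.5, 88.4, 60.9]
tool_rot: [3.141, -0.003, -3.1]
force: [0.7, -0.6, -0.6]
width: 60.2
gripper_force: 0.0
clock: 2.65
eef_pos: [599.2, 87.1, 62.3]
tool_rot: [3.141, 0.001, -3.103]
force: [0.5, 0.5, 0.5]
width: 9.7
gripper_force: 0.0
```

Run:
```python
from h import *
a=get_image('wrist');b=get_image('scene')
cv2.imwrite('pics/w2.png',np.hstack([cv2.resize(a,None,fx=.625,fy=.625),cv2.resize(b[200:340,220:420],(400,280))[:250]]))
```

```text
(no output)
```

View pics/w2.png

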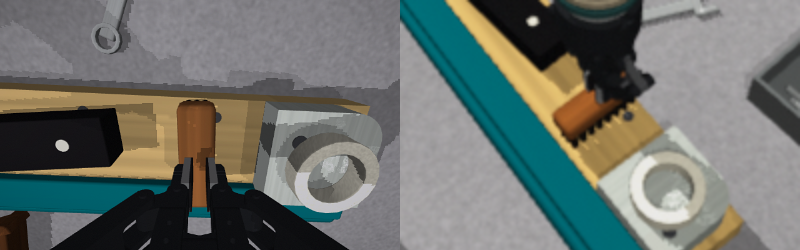

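Run:
```python
from h import *
s=sensors.read_state();print(s['clock'],s['eef_pos'],s['width'],s['gripper_force'],s['force'])
for n in('wrist','scene','top'):
    p=camera_params(n)
    e=np.array(s['eef_pos']);pts=np.array([e,e+[0,0,19],e+[0,0,38],[598,85,92.]])
    print(n,cv2.projectPoints(pts,p['rvec'],p['tvec'],p['mtx'],None)[0].reshape(-1,2).round().tolist())
a=get_image('wrist')
cv2.imwrite('pics/w3.png',cv2.resize(a[150:350,220:420],(600,600),interpolation=cv2.INTER_CUBIC))
```

```text
2.75 [598.93352515  87.131033    62.01444804] 10.066906089520387 0.0 [ 0.01110861  0.44085919 -0.1512692 ]
wrist [[320.0, 237.0], [321.0, 251.0], [321.0, 269.0], [317.0, 259.0]]
scene [[320.0, 254.0], [320.0, 250.0], [320.0, 246.0], [320.0, 247.0]]
top [[286.0, 163.0], [286.0, 161.0], [285.0, 160.0], [286.0, 161.0]]
```

View pics/w3.png

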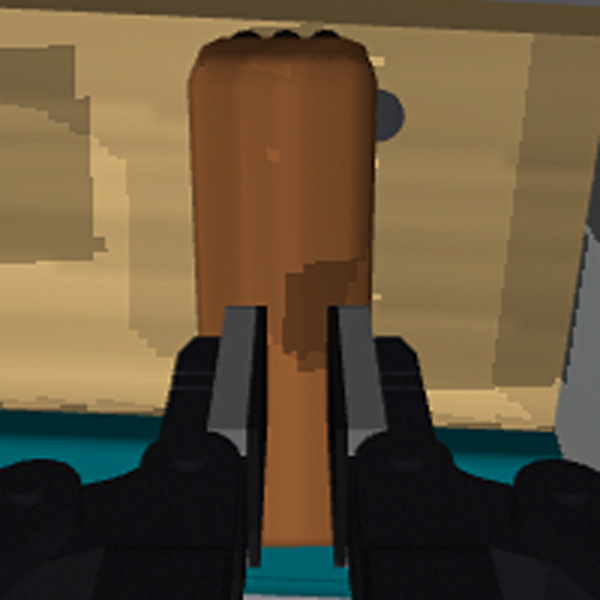

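```bash
python3 - <<'E'
from h import *
from scipy.spatial.transform import Rotation as Ro
def bp(p,uv,d):
    R=cv2.Rodrigues(np.ravel(p['rvec']))[0];K=p['mtx']
    return R.T@(np.linalg.inv(K)@np.r_[uv,1]*d-np.ravel(p['tvec'])), -R.T@np.ravel(p['tvec']), R[2]
s=sensors.read_state();p=camera_params('wrist')
for d in(140,152,165,190): print(d,bp(p,(319,252),d)[0])
print('cam',*bp(p,(319,252),1)[1:],s['eef_pos'])
v=np.load('w1.npy');p=dict(mtx=v[:9].reshape(3,3),rvec=v[9:12],tvec=v[12:])
print('w1',bp(p,(319,260),157), 'eef 597 86.6 163.6')
E
python3 -m inch '[[[0,0,-3,0],[0,0,-5,0],[0,0,-5,0],[0,0,-5,0]]]' 6.5
python3 - <<'E'
from h import *
s=sensors.read_state();print(s['eef_pos'],s['width'])
a=get_image('wrist');b=get_image('scene')
cv2.imwrite('pics/w4.png',np.hstack([cv2.resize(a[100:350,120:520],(400,250)),cv2.resize(b[150:275,240:440],(400,250),interpolation=cv2.INTER_CUBIC)]))
for n in('scene','wrist'):
    p=camera_params(n);e=np.array(s['eef_pos']);print(cv2.projectPoints(np.array([e,e+[0,30,0],e-[0,30,0],e+[0,30,38]]),p['rvec'],p['tvec'],p['mtx'],None)[0].reshape(-1,2).round().tolist())
E
```

```text
140 [579.64424685  85.45863454 118.3710127 ]
152 [585.31711049  85.68821206 107.63692478]
165 [591.46271276  85.93692103  96.00832954]
190 [603.28117866  86.41520752  73.64564638]
cam [513.46083777  82.78023021 243.60203837] [ 0.32650789  0.01229947 -0.94511445] [598.9269779   87.11262384  61.93314752]
w1 (array([589.71675329,  85.70996185, 206.22416761]), array([512.53696524,  85.60572494, 345.83051264]), array([ 3.21239874e-01, -8.20422429e-04, -9.46997503e-01])) eef 597 86.6 163.6
clock: 3.13
eef_pos: [599.8, 87.3, 112.9]
tool_rot: [3.141, 0.003, -3.103]
force: [-0.3, -0.5, -0.3]
width: 58.0
gripper_force: 0.0
[599.8010979   87.30766162 112.89862363] 57.959717706678745
[[319.0, 243.0], [329.0, 254.0], [310.0, 233.0], [329.0, 244.0]]
[[321.0, 241.0], [369.0, 242.0], [272.0, 239.0], [380.0, 275.0]]
```

View pics/w4.png

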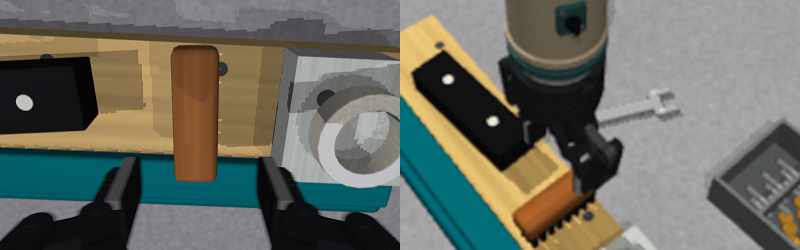

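The fingers closed above the brush. Both views put the real finger ends about 40 mm higher than the reported TCP, at the same x and y. I'll go lower, watching the force.

```bash
python3 -m inch '[[[0,-0.2,2.5,0],[0,-0.2,5,0],[0,-0.2,6.5,0],[0,-0.2,7.5,0],[0,-0.2,8,0],[0,-0.2,8.4,0],[0,-0.2,8.4,0]]]'; python3 -m inch '[[[0,0,0,0],[0,0,0,0],[0,0,0,0],[0,0,0,0],[0,0,0,0],[0,0,0,0]]]' 1
```

```text
clock: 3.82
eef_pos: [598.7, 85.2, 27.2]
tool_rot: [-3.142, -0.001, -3.102]
force: [-0.1, -0.3, 0.1]
width: 64.7
gripper_force: 0.0
clock: 4.32
eef_pos: [599.8, 85.2, 28.9]
tool_rot: [3.141, 0.002, -3.103]
force: [-0.2, -0.8, 6.7]
width: 31.3
gripper_force: 60.5
```

```bash
python3 -m inch '[[[0,0,-1.5,0],[0,0,-4,0],[0,0,-6.5,0],[0,0,-8,0],[0,0,-8,0]]]'; python3 -c "
from h import *
s=sensors.read_state();print(s['qpos'],s['eef_pos'],s['tool_rot'])"
```

```text
clock: 4.73
eef_pos: [601.4, 85.6, 111.2]
tool_rot: [3.141, 0.006, -3.103]
force: [0.6, 1.0, -1.3]
width: 31.4
gripper_force: 59.7
[-0.14388328  0.65869758 -0.06996016  1.72537315  0.06271061  0.75333029
  1.3651031 ] [601.40472241  85.60793834 111.17900641] [ 3.14066282  0.00628478 -3.10255011]
```

```bash
python3 -m inch '[[[1.5,-2.2,0,5],[3,-4.5,0,10],[4.5,-6.7,0,16],[6,-9,0,21],[7.4,-11.2,0,26],[8.8,-13.4,0,32],[10.3,-15.6,0,37],[11.7,-17.8,0,42]]]'
python3 - <<'E'
from h import *
from scipy.spatial.transform import Rotation as R
s=sensors.read_state();M=R.from_euler('xyz',s['tool_rot']).as_matrix()
print(s['tool_rot'],(M.T@(np.array([379.6,-280,111])-s['eef_pos'])/10).round(2))
E
```

```text
clock: 5.4
eef_pos: [487.2, -98.1, 106.8]
tool_rot: [-3.14, -0.002, 2.443]
force: [0.0, 0.3, -1.5]
width: 30.8
gripper_force: 59.7
[-3.14036416e+00 -1.55749855e-03  2.44343328e+00] [ -3.45 -20.85  -0.4 ]
```

```bash
python3 -m inch '[[[-0.4,-2.8,0,6],[-0.9,-5.6,0,12],[-1.4,-8.4,0,18],[-1.9,-11.2,0,24],[-2.4,-14,0,30],[-2.8,-16.8,0,36],[-3.2,-19.4,0,42],[-3.5,-20.9,0,42]]]'; python3 -m inch '[[[0,0,2,0],[0,0,2,0],[0,0,2,0]]]'
python3 - <<'E'
from h import *
s=sensors.read_state();print(s['eef_pos'],s['tool_rot'])
a=get_image('wrist');b=get_image('top');cv2.imwrite('pics/w5.png',np.hstack([cv2.resize(a,(400,250)),cv2.resize(b[200:325,350:550],(400,250))]))
E
```

```text
clock: 6.07
eef_pos: [379.4, -282.8, 107.0]
tool_rot: [-3.139, 0.001, 1.707]
force: [0.2, -0.3, -1.0]
width: 31.2
gripper_force: 59.7
clock: 6.32
eef_pos: [380.9, -279.2, 86.6]
tool_rot: [-3.139, -0.003, 1.715]
force: [-0.9, 0.6, -0.5]
width: 30.9
gripper_force: 59.7
[ 380.93320314 -279.19572414   86.64019532] [-3.13870763e+00 -2.80506227e-03  1.71457869e+00]
```

View pics/w5.png

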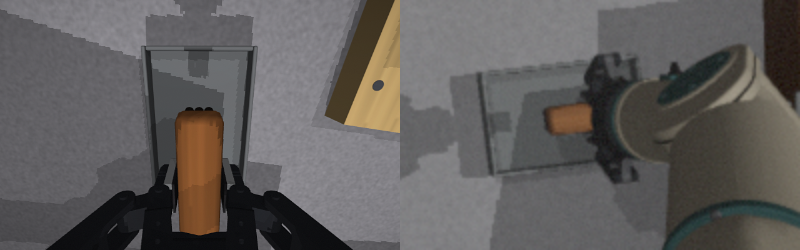

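The brush sits centred over the tray, parallel to its long side. I'll lower and release it.

```bash
python3 -m inch '[[[0,0,2.5,0],[0,0,5,0],[0,0,7,0],[0,0,8.2,0],[0,0,8.8,0],[0,0,9.2,0],[0,0,9.2,0],[0,0,9.2,0]]]'; python3 -m inch '[[[0,0,0,0],[0,0,0,0],[0,0,0,0],[0,0,0,0]]]' 5; python3 -m inch '[[[0,0,-3,0],[0,0,-6.5,0],[0,0,-10,0],[0,0,-13,0],[0,0,-13,0]]]'
python3 - <<'E'
from h import *
s=sensors.read_state();print(s['eef_pos'],s['tool_rot'],s['qpos'])
a=get_image('wrist');b=get_image('scene');cv2.imwrite('pics/w6.png',np.hstack([cv2.resize(a,(400,250)),cv2.resize(b[70:195,200:400],(400,250))]))
E
```

```text
clock: 7.08
eef_pos: [382.8, -280.5, -3.6]
tool_rot: [3.141, 0.001, 1.715]
force: [-0.4, 0.7, -1.2]
width: 30.4
gripper_force: 59.8
clock: 7.42
eef_pos: [382.6, -280.6, -3.7]
tool_rot: [3.141, 0.001, 1.715]
force: [-0.6, 0.3, -1.1]
width: 50.3
gripper_force: 0.0
clock: 7.83
eef_pos: [385.1, -282.8, 130.9]
tool_rot: [3.134, 0.007, 1.714]
force: [0.2, -1.5, -0.4]
width: 50.1
gripper_force: 0.0
[ 385.1437828  -282.78217893  130.92043763] [3.13403972 0.00653495 1.71428211] [ 0.3460445   0.49298279  0.32511322  2.06655006 -0.26778434  0.6110163
  0.99772953]
```

View pics/w6.png

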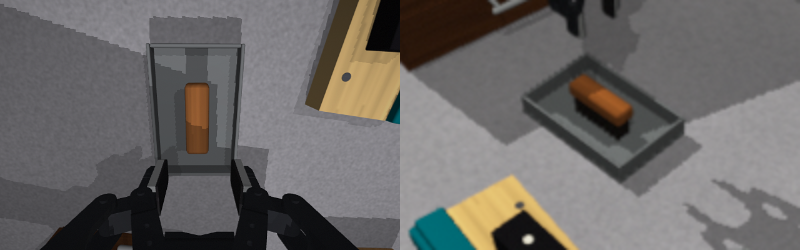

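The brush stands upright in the tray and the gripper is clear. Next is the cap.

```bash
python3 -m inch '[[[2.1,3,0,0.5],[4.3,6.1,0,1],[6.4,9.1,0,1.5],[8.5,12.1,0,2],[10.6,15.1,0,2.5],[12.8,18.2,0,3],[15,21.4,0,3],[17,24.2,0,3]]]' 7.5;  python3 -m inch '[[[0,0,0,0],[0,0,0,0],[0,0,0,0]]]'
python3 - <<'E'
from h import *
from scipy.spatial.transform import Rotation as R
s=sensors.read_state();p=camera_params('wrist');im=get_image('wrist')
print(s['clock'],s['eef_pos'],s['tool_rot'],s['width'])
wh=(im.min(2)>140);D=[]
for c in blob(wh,8):
    q=c.reshape(-1,2).mean(0);a=cv2.contourArea(c);w=ray(q,76,p)[0]
    if abs(w-[599,-79]).max()<60: D.append(w);print(q,a,w)
m=np.mean(D[:2],0);d=D[0]-D[1];print('cap',m,np.degrees(np.arctan2(d[1],d[0])))
M=R.from_euler('xyz',s['tool_rot']).as_matrix();print((M.T@(np.r_[m,100]-s['eef_pos'])/10).round(2))
cv2.imwrite('pics/w7.png',im)
E
```

```text
clock: 8.6
eef_pos: [597.9, -74.8, 124.0]
tool_rot: [-3.139, -0.001, 1.663]
force: [0.5, -1.2, -0.4]
width: 75.2
gripper_force: 0.0
clock: 8.85
eef_pos: [595.7, -77.9, 124.2]
tool_rot: [-3.138, 0.0, 1.662]
force: [-1.2, 0.2, -0.5]
width: 75.0
gripper_force: 0.0
8.85 [595.70421241 -77.86681218 124.22255926] [-3.13802162e+00  8.20309484e-05  1.66206279e+00] 75.03365332507512
[324.15909091 159.        ] 183.0 [594.87888468 -40.58674517]
[323.52631579 257.05263158] 129.0 [ 602.0853628  -120.36140086]
cap [598.48212374 -80.47407302] 95.16182850235136
[-0.28  0.26  2.42]
```

```bash
python3 -m inch '[[[-0.2,0.3,3,0],[-0.2,0.3,6,0],[-0.2,0.3,8,0],[-0.2,0.3,9.2,0],[-0.2,0.3,9.7,0],[-0.2,0.3,10.2,0],[-0.2,0.3,10.2,0]]]'; python3 -m inch '[[[0,0,0,0],[0,0,0,0],[0,0,0,0],[0,0,0,0],[0,0,0,0]]]' 4
```

```text
clock: 9.48
eef_pos: [600.4, -79.8, 23.8]
tool_rot: [-3.142, 0.0, 1.661]
force: [-0.4, -0.2, 0.7]
width: 74.8
gripper_force: 0.0
clock: 9.9
eef_pos: [601.2, -79.3, 25.3]
tool_rot: [3.14, 0.0, 1.662]
force: [-1.5, -0.5, 4.8]
width: 48.1
gripper_force: 62.8
```

```bash
python3 -m inch '[[[1,0.2,0,0.6],[3,0.6,0,1.6],[5.2,1.1,0,2.6],[7.4,1.6,0,3.6],[9.6,2.1,0,4.4],[11.6,2.6,0,5.2],[13,2.9,0,5.2],[13.8,3.1,0,5.2]]]'; python3 -m inch '[[[0,0,0,0],[0,0,0,0],[0,0,0,0]]]'
python3 - <<'E'
from h import *
s=sensors.read_state();p=camera_params('wrist');im=get_image('wrist');cv2.imwrite('pics/w8.png',im)
print(s['eef_pos'],s['tool_rot'],s['force'],s['torque'])
D=[]
for c in blob(im.min(2)>140,8):
    q=c.reshape(-1,2).mean(0);w=ray(q,76,p)[0]
    if abs(w-[620,60]).max()<60: D.append(w);print(q,cv2.contourArea(c),w)
E
```

```text
clock: 10.57
eef_pos: [620.2, 61.9, 25.3]
tool_rot: [3.139, 0.002, 1.573]
force: [-0.6, -5.5, 5.9]
width: 48.1
gripper_force: 62.9
clock: 10.82
eef_pos: [620.5, 63.5, 25.4]
tool_rot: [3.138, -0.002, 1.573]
force: [0.7, 2.1, 4.1]
width: 48.2
gripper_force: 62.8
[620.49771867  63.50901498  25.3794902 ] [ 3.13806765e+00 -1.91187371e-03  1.57334464e+00] [0.65442002 2.09603324 4.08992512] [0.34260612 0.02832848 0.09280264]
[318.6        199.29333333] 536.5 [619.02486434 102.7957126 ]
[318.44827586 347.18965517] 310.0 [619.11534179  22.70880742]
```

```bash
python3 -m inch '[[[0.3,0.2,0,0],[0.5,0.4,0,0],[0.6,0.6,0,0],[0.65,0.7,0,0],[0.65,0.7,0,0]]]'; python3 -m inch '[[[0,0.05,0,0],[0,0.1,0,0],[0,0.1,0,0],[0,0.1,0,0]]]'; python3 -m inch '[[[0,0.05,0,0],[0,0.1,0,0],[0,0.1,0,0],[0,0.1,0,0]]]'
```

```text
clock: 11.28
eef_pos: [624.2, 65.8, 25.4]
tool_rot: [-3.139, 0.002, 1.57]
force: [-6.6, -4.3, 11.8]
width: 48.1
gripper_force: 63.5
clock: 11.62
eef_pos: [624.2, 65.9, 25.4]
tool_rot: [-3.137, 0.001, 1.57]
force: [-8.9, -3.3, 13.8]
width: 48.2
gripper_force: 63.7
clock: 11.95
eef_pos: [625.0, 66.1, 25.4]
tool_rot: [-3.137, 0.001, 1.57]
force: [-9.6, -4.7, 14.0]
width: 48.1
gripper_force: 63.7
```

```bash
python3 -m inch '[[[0,0,-0.2,0],[0,0,-0.3,0],[0,0,-0.3,0],[0,0,-0.3,0]]]'
python3 - <<'E'
from h import *
s=sensors.read_state();p=camera_params('wrist');im=get_image('wrist')
print(s['eef_pos'],s['tool_rot'],s['force'],s['torque'])
for c in blob(im.min(2)>140,8):
    q=c.reshape(-1,2).mean(0);w=ray(q,76,p)[0]
    if abs(w-[625,65]).max()<60: print(q,cv2.contourArea(c),w)
cv2.imwrite('pics/w9.png',np.hstack([im[120:400,180:460],cv2.resize(get_image('scene')[190:330,260:400],(280,280),interpolation=cv2.INTER_CUBIC)]))
E
```

```text
clock: 12.28
eef_pos: [627.8, 68.5, 26.4]
tool_rot: [-3.141, -0.0, 1.572]
force: [0.4, 0.0, -4.6]
width: 48.3
gripper_force: 62.6
[627.78729815  68.54755163  26.39615943] [-3.14145829e+00 -4.48195341e-04  1.57231218e+00] [ 0.40928945  0.02884627 -4.60988291] [-0.03027771 -0.00578557  0.00218388]
[318.65333333 199.34666667] 538.5 [626.5415305  107.54373224]
[318.39655172 347.05172414] 311.0 [626.4978044   26.87037551]
```

View pics/w9.png

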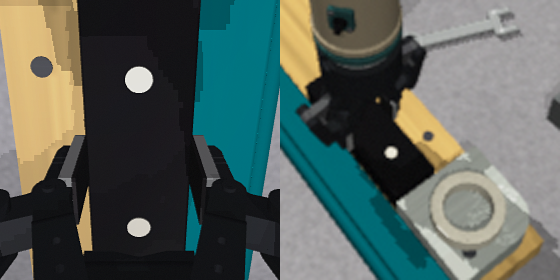

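The cap is nearly seated: in line with the casting and close to the cushion, with the finger tip riding above the strip. The earlier stall was only friction from pressing down.

```bash
python3 -m inch '[[[0.1,0,0,0],[0.3,0,0,0],[0.4,0,0,0],[0.5,0,0,0],[0.6,0,0,0],[0.6,0,0,0]]]'; python3 -m inch '[[[0,0.1,0,0],[0,0.2,0,0],[0,0.3,0,0],[0,0.3,0,0]]]'
```

```text
clock: 12.88
eef_pos: [627.7, 72.8, 26.8]
tool_rot: [-3.141, 0.001, 1.571]
force: [-0.4, -1.8, -4.5]
width: 48.4
gripper_force: 62.6
clock: 13.22
eef_pos: [628.9, 72.9, 26.5]
tool_rot: [-3.138, 0.0, 1.57]
force: [-5.2, -2.6, -1.6]
width: 48.4
gripper_force: 62.9
```

```bash
python3 -m inch '[[[0.1,0,0,0],[0.3,0.1,0,0],[0.4,0.1,0.1,0],[0.4,0.1,0.2,0],[0.4,0.1,0.3,0],[0.4,0.1,0.3,0]]]'; python3 -m inch '[[[0,0,0,0],[0,0,0,0],[0,0,0,0],[0,0,0,0]]]' 6.5;  python3 -m inch '[[[0,0,-2,0],[0,0,-5,0],[0,0,-8,0],[0,0,-9,0],[0,0,-9,0],[0,0,-9,0]]]'
python3 - <<'E'
from h import *
s=sensors.read_state();p=camera_params('wrist');im=get_image('wrist');cv2.imwrite('pics/w10.png',im)
print(s['eef_pos'],s['tool_rot'],s['force'],s['qpos'])
for c in blob(im.min(2)>140,8):
    q=c.reshape(-1,2).mean(0);w=ray(q,76,p)[0]
    if abs(w-[625,65]).max()<60: print(q,cv2.contourArea(c),w)
E
```

```text
clock: 13.72
eef_pos: [629.0, 72.9, 25.4]
tool_rot: [-3.137, 0.004, 1.568]
force: [-10.7, -7.7, 12.8]
width: 48.1
gripper_force: 64.4
clock: 14.05
eef_pos: [632.9, 79.0, 24.2]
tool_rot: [3.14, -0.001, 1.573]
force: [-0.5, -0.3, -0.0]
width: 64.9
gripper_force: 0.0
clock: 14.55
eef_pos: [632.0, 78.4, 113.8]
tool_rot: [3.141, -0.001, 1.572]
force: [0.2, -0.2, -0.0]
width: 65.2
gripper_force: 0.0
[631.99669355  78.40306405 113.80828919] [ 3.14081221e+00 -7.79881614e-04  1.57237403e+00] [ 0.18662869 -0.18127849 -0.03678758] [-0.41791019  0.73496041  0.42872124  1.64070142 -0.38142994  0.84907465
  0.16936446]
[314.24444444 166.64444444] 191.5 [627.70261363 112.23228283]
[313.81081081 267.21621622] 131.5 [627.09673546  32.25785012]
```

```bash
python3 -m inch '[[[-3,-0.2,0,0],[-6,-0.4,0,0],[-9,-0.6,0,0],[-11.5,-0.8,0,0],[-12.3,-0.8,2,0],[-12.3,-0.8,5,0],[-12.3,-0.8,7.5,0],[-12.3,-0.8,9,0]]]' 0; python3 -m inch '[[[0,0,0.2,0],[0.5,0,0.2,0],[1,0,0.2,0],[1.3,0,0.2,0],[1.5,0,0.2,0],[1.7,0,0.2,0]]]'; python3 -m inch '[[[0.2,0,0,0],[0.4,0,0,0],[0.6,0,0,0],[0.8,0,0,0]]]'
```

```text
clock: 15.27
eef_pos: [620.5, -45.0, 19.1]
tool_rot: [-3.135, -0.001, 1.571]
force: [-0.1, 0.6, 0.8]
width: 0.0
gripper_force: 0.0
clock: 15.77
eef_pos: [624.6, -27.6, 22.8]
tool_rot: [3.14, -0.0, 1.572]
force: [-0.0, -1.1, 0.3]
width: 0.0
gripper_force: 0.0
clock: 16.1
eef_pos: [623.9, -20.2, 21.9]
tool_rot: [3.141, 0.0, 1.571]
force: [0.1, 0.7, -0.0]
width: -0.1
gripper_force: 0.0
```

```bash
python3 -m inch '[[[0.1,0,0,0],[0.2,0,0,0],[0.3,0,0,0],[0.4,0,0,0],[0.5,0,0,0],[0.5,0,0,0]]]'; python3 -m inch '[[[0.1,0,0,0],[0.2,0,0,0],[0.3,0,0,0],[0.3,0,0,0]]]'
```

```text
clock: 16.6
eef_pos: [623.8, -17.7, 21.8]
tool_rot: [3.141, 0.003, 1.57]
force: [0.2, -6.1, -0.5]
width: 0.3
gripper_force: 2.5
clock: 16.93
eef_pos: [623.5, -17.8, 21.8]
tool_rot: [3.141, 0.006, 1.569]
force: [-1.6, -9.2, -1.0]
width: -0.2
gripper_force: 4.9
```

```bash
python3 -m inch '[[[-1,0,0,0],[-2.2,0,0,0],[-2.2,0,-3,0],[-2.2,0,-7,0],[-2.2,-1,-9,0],[-1,-3.5,-9,0],[1,-6,-9,0],[3,-6.6,-9,0]]]'; python3 -m inch '[[[2.5,0,0,0],[5.5,0,0,0],[5.8,0,2.5,0],[5.8,0,5.5,0],[5.8,0,8,0],[5.8,0,9,0],[5.8,0.5,9,0],[5.8,1,9,0]]]'; python3 -m inch '[[[0,0.3,0,0],[0,0.6,0,0],[0,0.8,0,0],[0,1,0,0]]]'
```

```text
clock: 17.6
eef_pos: [553.6, 17.6, 112.3]
tool_rot: [-3.138, -0.002, 1.569]
force: [-0.8, 0.5, -0.8]
width: -0.1
gripper_force: 0.0
clock: 18.27
eef_pos: [568.4, 75.3, 22.1]
tool_rot: [-3.141, -0.0, 1.571]
force: [0.2, -0.3, 0.6]
width: 0.2
gripper_force: 0.0
clock: 18.6
eef_pos: [578.7, 75.7, 22.8]
tool_rot: [3.14, -0.0, 1.572]
force: [0.1, -0.0, 0.0]
width: -0.2
gripper_force: 0.0
```

```bash
python3 -m inch '[[[0,0.2,0,0],[0,0.4,0,0],[0,0.6,0,0],[0,0.7,0,0],[0,0.8,0,0]]]'; python3 -m inch '[[[0,0.1,0,0],[0,0.3,0,0],[0,0.4,0,0],[0,0.5,0,0],[0,0.5,0,0]]]'; python3 -m inch '[[[0,0.1,0,0],[0,0.2,0,0],[0,0.3,0,0],[0,0.3,0,0]]]'
```

```text
clock: 19.02
eef_pos: [585.8, 75.6, 21.7]
tool_rot: [-3.141, -0.0, 1.572]
force: [0.5, 0.7, -0.5]
width: -0.1
gripper_force: 0.0
clock: 19.43
eef_pos: [590.2, 75.6, 21.7]
tool_rot: [-3.14, -0.0, 1.572]
force: [-1.7, -0.4, 0.8]
width: 0.3
gripper_force: 0.7
clock: 19.77
eef_pos: [590.5, 75.7, 21.5]
tool_rot: [-3.135, -0.001, 1.572]
force: [-7.2, -0.3, 5.8]
width: 0.4
gripper_force: 3.7
```

```bash
python3 -m inch '[[[0,0.1,0,0],[0,0.2,0,0],[0,0.2,0,0]]]'; python3 -m inch '[[[0,-1,0,0],[0,-3,0,0],[0,-3,-3,0],[0,-3,-7,0],[0,-3,-11,0],[0,-6,-13,0],[0,-9,-13,0],[0,-12,-13,0]]]'; python3 -m inch '[[[0,-4,0,0],[0,-6,0,0],[0,-6,0,0],[0,-6,0,0]]]'
python3 - <<'E'
from h import *
s=sensors.read_state();print(s['clock'],s['eef_pos'],s['force'])
im=get_image('top');p=camera_params('top');pw=camera_params('wrist');iw=get_image('wrist')
for i,q_,t in((im,p,'top'),(iw,pw,'wrist')):
  for c in blob(i.min(2)>140,12):
    q=c.reshape(-1,2).mean(0);w=ray(q,76,q_)[0]
    if abs(w-[628,72]).max()<60: print(t,q.round(1),cv2.contourArea(c),w)
# row profiles across the cap end/casting in top image along x=628 and gap profile cap/teal
P=lambda pts:cv2.projectPoints(np.float64(pts),p['rvec'],p['tvec'],p['mtx'],None)[0].reshape(-1,2).round().astype(int)
for x in(610,625,640): print('y-prof',x,[im[v,u].tolist() for u,v in P([[x,y,76] for y in range(142,162,2)])])
for y in(10,70,140): print('x-prof',y,[im[v,u].tolist() for u,v in P([[x,y,76] for x in range(640,672,3)])])
E
```

```text
clock: 20.02
eef_pos: [590.4, 75.7, 21.4]
tool_rot: [-3.131, -0.001, 1.572]
force: [-12.1, 0.1, 9.0]
width: 0.2
gripper_force: 5.7
clock: 20.68
eef_pos: [477.0, 75.6, 153.5]
tool_rot: [3.136, -0.001, 1.571]
force: [-0.5, 1.3, -1.0]
width: -0.2
gripper_force: 0.0
clock: 21.02
eef_pos: [416.1, 75.8, 152.4]
tool_rot: [3.14, -0.001, 1.572]
force: [-0.0, -0.3, -0.8]
width: 0.0
gripper_force: 0.0
21.0167 [416.10373919  75.82949614 152.35150624] [-0.00318774 -0.33632636 -0.77407382]
top [274.7 149.4] 9.5 [627.80860818 114.57401797]
top [308.2 150.5] 8.0 [627.69501848  34.21853178]
wrist [579.6 153.2] 132.5 [628.47964303 112.00795035]
wrist [555.  242.1] 97.0 [627.79503214  32.23271405]
y-prof 610 [[45, 44, 38], [35, 33, 36], [33, 30, 33], [44, 44, 46], [44, 44, 46], [37, 38, 36], [76, 79, 78], [147, 154, 149], [160, 162, 159], [163, 166, 161]]
y-prof 625 [[40, 40, 41], [44, 44, 45], [44, 44, 45], [43, 43, 44], [39, 38, 39], [55, 54, 54], [119, 121, 120], [154, 157, 153], [154, 157, 153], [158, 162, 158]]
y-prof 640 [[35, 37, 40], [35, 37, 40], [43, 41, 44], [37, 45, 37], [37, 36, 33], [62, 65, 66], [149, 153, 149], [149, 153, 149], [156, 160, 155], [158, 162, 157]]
x-prof 10 [[35, 32, 37], [43, 40, 43], [31, 30, 34], [39, 36, 38], [66, 65, 41], [102, 93, 37], [105, 99, 42], [107, 100, 41], [103, 97, 34], [105, 98, 39], [104, 95, 35]]
x-prof 70 [[38, 35, 42], [38, 42, 42], [42, 40, 42], [40, 43, 39], [68, 64, 37], [102, 97, 40], [106, 101, 41], [105, 99, 39], [106, 100, 39], [103, 99, 37], [101, 96, 29]]
x-prof 140 [[39, 38, 39], [35, 37, 35], [35, 36, 38], [26, 26, 28], [56, 54, 36], [102, 94, 37], [103, 96, 29], [104, 95, 36], [105, 99, 36], [103, 96, 39], [108, 104, 42]]
```

The pushes met firm resistance without the cap moving, and the top view shows black running straight into the casting and the teal strip with no gap. I'm handing it in.

```bash
python3 -c "
from cell import order
print(order.finish_job())"
```

```text
the job is handed in; nothing more can be done
None
```

The job is handed in at about 21 s: the brush stands in the open tray, the rail cap lies flat, butted against the casting and tight to the cushion strip, and I did not touch the wrench or the tape roll.

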